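# Seat a wood block in a drilling jig and lock the toggle clamp

## Robot

A 6-joint arm with a two-finger parallel gripper is mounted at the origin on the work surface; the furniture and walls round the work are solid. World frame = base frame: x ahead of the robot, y to its left, z up, the work surface at z = 0. Lengths are in m, angles in degrees, forces in N, time in s.
With the tool pointing down it reaches from about 0.25 to 0.775 m from the base axis. Payload 8.9 kg.
Tool frame: the origin (TCP) lies midway between the tips of the shut fingers; the grasp point (between the pads) lies 19 mm behind it (ctrl.pinch_z is the distance from the TCP to the grasp point, in m); z points along the fingers, y is the line along which they close (so a half turn about z gives the same grasp; the last joint's range is limited). The gripper opens to 85 mm and grips with 20 to 120 N. Pads are 22 mm wide; open, the fingers measure 114 mm over their backs; the gripper's body (76 mm by 85 mm) begins 54 mm behind the grasp point. The pads swing forward as they close: fully open they stand 13 mm farther back than shut.
Start: joints at [55.846, 16.656, -8.789, 64.555, 0, 82.019], TCP at [0.232, 0.471, 0.231] pointing down, gripper open.
Joint ranges: [-144.48, 144.48], [-52.06, 99.96], [-74.48, 78.29], [-112.23, 115.85], [-86.99, 84.42], [-180, 180]. Speed limits (degrees/s): [127.2, 127.2, 159.86, 180, 180, 180].

## Interface

Orientations are given as [roll, pitch, yaw] about the fixed x, y, z axes, in that order (R = Rz(yaw) Ry(pitch) Rx(roll)).
In Python, from rig import readout, grab_frame, workorder, ctrl gives the robot as it stands.
- The arm moves only by the tool step_arm, never from a script. Its argument "steps" is a list that holds one entry, the list of rows, each a list of 7 numbers: the gripper's target within -1 to 1 (fully open at 1, half-way at 0, shut at -1), then the shift along the tool's x, y, z in cm, then the turn, a rotation vector about the tool's x, y, z in rad. A call has 1 to 20 rows; each row is the pose to reach, as a shift and turn from the pose commanded when the call began, along the tool's axes at that moment; what a row does not reach only later rows make up. A row lasts 1/12 s, in which the tool goes at most 41.7 mm and 7.16 degrees, less where a joint would pass 70% of its speed; a pose out of reach is approached as far as the arm can. A call with a gripper value outside its range is refused whole. The fingers move at their own pace and stop on an object; the grip force is fixed at half the most. Time passes only in rows, so rows that repeat a pose let the fingers close. It gives the time, the measured TCP pose, the force, the opening and the grip force at its end, in the units of the state.
- readout.get_obs(): the state, without advancing time (a new reading comes with each control period).
- grab_frame(name): name is "scene" or "top" or "wrist"; returns a dict with "color" (384x512x3 uint8, red, green, blue), "depth" (384x512 float32, m along the optical axis (not along the pixel's ray), 0 where there is no reading), "fx", "fy", "cx", "cy" (pixels), "R" (3x3) and "t" (3): a world point X has camera coordinates R X + t. Camera axes: x right, y down, z forward; pixel columns grow to the right and rows downward; lengths in m; the calibration is good to about 2 mm. A picture is of the moment at which its call begins.
- workorder.close_job(): hands the job in; it is judged then, once.
The state is a dict: "t": time; "qpos": joint angles; "dq": joint speeds; "effort": joint torques, N m; "position": TCP position; "tool_rot": TCP orientation; "wrist_force": force on the tool from outside, world axes, zero at the start; "wrist_torque": the same for the moment, N m; "gripper_width": opening from 0.0 (shut) to 1.0 (fully open); "grasp_force": force on a finger pad.
Only numpy, scipy, OpenCV 4.12 (cv2) and the standard library are available. Lean on these libraries where they do the work, as an engineer would, in place of code of your own. Each camera call takes 0.05 s, during which the arm holds its last target. There are 200 camera calls.

## Task

Push the wood block along between the guide strips of the plywood jig until its far end rests against the aluminium stop, while the clamp is still open. Then push the clamp's red handle over, away from the block, and down past its dead point until it snaps into lock, so that the clamp's rubber pad holds the block against the jig. It is all done by pushing: do not lift the block, and leave the other things on the table where they lie.

Things in the scene. Friction and masses are not known exactly. Their poses are not given: they have to be found in the camera images.
- jig: Plywood jig board fixed to the table, 260 x 190 x 12 mm, its top 12 mm above the table. Origin: at table height, under the middle of its length; in its own y the board reaches from -100 to +90 mm. +x points away from the robot (within 0.35 rad) along the guide, +y to the left, z up
- stop_face (a point): Foot of the aluminium stop's near face, mid width: (100, 45, 12) mm in the jig's frame, axes as the jig's. The stop is 62 mm wide, 22 mm high, 14 mm thick. Two dark guide strips, 8 mm high, 41 mm apart, run from it along the jig's x to x = -35 mm, either side of y = 45 mm
- wood_block: Loose softwood block, 38 mm wide, 90 mm long, 22 mm high, about 50 g, lying on the board between the guide strips, its length (its own y axis) along the jig's x, its far end 25 to 60 mm short of the stop. Origin: centre of its underside, so 45 mm from the stop face when seated
- clamp_handle (a joint): Angle of the red handle, rad. 0 = open: it leans 75 degrees up from level towards the jig's -y. Grows as it swings to -y and down; dead point at 1.0; lock stop at 1.15 (9 degrees above level). Before 1.0 a spring pushes it back open (at most 0.8 N m, some 10 N at 85 mm from the pivot); past 1.0 it snaps to 1.15 by itself and stays
- handle_pivot (a point): Handle's pivot axis (parallel to the jig's x), at (80, -66.5, 56) mm in the jig's frame, in the clamp's steel bracket (29 mm wide over the rivets, its top 54 mm above the board). Handle and clamp arm swing in the plane x = 80 mm of the jig
- handle_end (a point): Free end of the red handle, 118 mm from the pivot, on its centre line. The red grip is a round bar of 16 mm diameter from 43 mm to 118 mm from the pivot
- clamp_pad: Sprung black rubber pad, 16 mm across, under the end of the steel clamp arm. Open, the arm stands 52 degrees up over the guide, reaching about 110 mm above the board; locked, it lies level and the pad presses on the block at x = 80, y = 45 mm of the jig with about 4 N. Origin: on the arm's centre line at the pad's spindle
- oak_corner: Bystander: oak L-shaped moulding corner sample, 62 x 62 x 18 mm, left of the jig. Origin: centre of its underside
- gilt_corner: Bystander: gilt L-shaped moulding corner sample, 62 x 62 x 18 mm, left of the jig. Origin: centre of its underside
- tin: Bystander: round white and blue tin, 69 mm across, 36 mm high, right of the jig. Origin: centre of its underside
- marker: Bystander: white and blue marker lying on the table, 132 mm long, 17 mm high, right of the jig. Origin: centre of its underside
Things that resemble listed ones, but are neither listed nor needed, are in the scene too. Leave any orange or turquoise look-alike of the wood_block alone.

How it is judged (in metres and radians):
On the way, in this order (a step that is already met when the one before it is completed fails the run):
1. the block stands against the stop (within 3 mm) with the clamp still open (handle below 0.3 rad) (x of wood_block in the frame of stop_face above -0.048 m and value of joint clamp_handle below 0.3 rad), for 0.1 s.
2. the handle is past its dead point and in lock, the pad on the block (value of joint clamp_handle above 1.1 rad and contact force between clamp_pad and wood_block above 1 N), for 0.2 s.
At the end, for the whole second after the job is handed in: The handle is locked (above 1.1 rad), the pad presses on the block with more than 1 N, and the block lies flat and at rest on the board with its far end within 3 mm of the stop (all of step 2 and x of wood_block in the frame of stop_face above -0.048 m and z of wood_block in the frame of stop_face below 0.003 m and angle between wood_block's own z axis and vertical below 0.06 rad and linear speed of wood_block below 0.02 m/s); the robot touches nothing.
It fails at once if the block is lifted more than 10 mm or tipped (z of wood_block in the frame of stop_face above 0.01 m or angle between wood_block's own z axis and vertical above 0.3 rad).
It fails at once if a bystander is moved more than 20 mm (distance of any of oak_corner, gilt_corner, tin, marker from where it was at the start of the episode above 0.02 m).
It also fails if it takes over 38 s, if anything falls off the work surface, if the arm or the gripper's body presses on something with over 40 N, if the wrist force passes 120 N, or if a joint passes its speed limit or range.

## Working session

There is one attempt and no reset: what is moved stays moved. The work goes in short steps, Python scripts to look and compute and a tool call to move; the robot and the scene stay as the last step left them, time stands still between calls to the robot, and variables do not carry over. Pictures are saved under pics/ and viewed, at most 10 in all, crops included, and the job is handed in when it is done.

Besides the shell and the picture viewer there is one more tool, called after "Call:" as name(argument=value, ...), one argument or row to a line, values as JSON. step_arm: Moves the arm, as the interface text tells. Its arguments: {"type":"object","properties":{"steps":{"type":"array","items":{"type":"array","items":{"type":"array","items":{"type":"number"}}}}},"required":["steps"]}

```bash
mkdir -p pics; cat > h.py <<'E'
import numpy as np, cv2
from rig import readout, grab_frame, workorder, ctrl
def cloud(f):
    d=f["depth"]; v,u=np.mgrid[:d.shape[0],:d.shape[1]]
    P=np.stack([(u-f["cx"])/f["fx"]*d,(v-f["cy"])/f["fy"]*d,d],-1)
    W=(P-np.array(f["t"]))@np.array(f["R"]); W[d==0]=np.nan
    return W
def save(n,im): cv2.imwrite("pics/"+n,im[:,:,::-1])
E
python3 - <<'E'
from h import *
for n in("top","scene"):
    f=grab_frame(n); np.savez(n+".npz",**f); save(n+".png",f["color"])
print(readout.get_obs())
E
```

```text
{'t': 0.1, 'qpos': array([ 5.58475216e+01,  1.66858191e+01, -8.82422863e+00,  6.45536621e+01,
        3.70341499e-04,  8.20188752e+01]), 'dq': array([ 0.04459177, -0.14473093,  0.0767317 , -0.03013842, -0.04039147,
        0.05778333]), 'effort': array([ 1.03184251e-03, -5.37976599e+01,  3.31920505e+01,  9.23088955e-03,
       -2.65367426e-04,  7.49181504e-05]), 'position': array([0.23134387, 0.47087856, 0.23080504]), 'tool_rot': array([-1.79936959e+02, -9.21267404e-03,  1.53828641e+02]), 'wrist_force': array([ 0.55582703, -0.23617427, -0.69191305]), 'wrist_torque': array([ 0.01934726, -0.01200561,  0.02969417]), 'grasp_force': 0.0, 'gripper_width': 1.0002311751726691}
```

View pics/top.png

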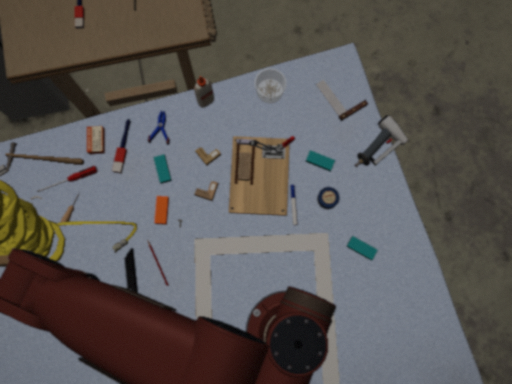

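View pics/scene.png

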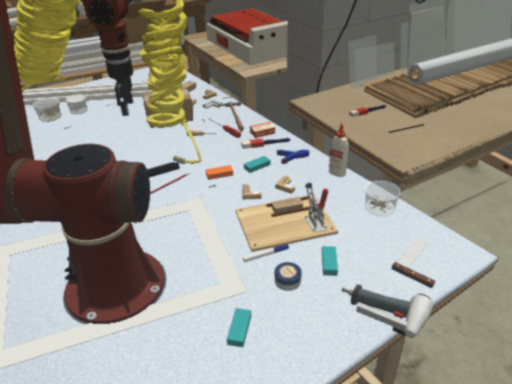

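Top view: the jig is around (260,176), with the wood block between dark strips at (246,163), the clamp at (268,150) and the red handle at (288,141). Things that could be taken for the block are turquoise at (163,168), (320,160) and (362,248), and orange at (162,210). I choose the wood-coloured one on the jig, (246,163).

```bash
python3 - <<'E'
from h import *
f=dict(np.load("top.npz")); W=cloud(f)
c=f["color"]
R,t=f["R"],f["t"]; print("cam",-R.T@t, f["fx"])
cr=cv2.resize(c[125:225,215:310],None,fx=6,fy=6,interpolation=cv2.INTER_CUBIC); save("crop.png",cr[:600])
# board: points 12mm high in window
m=np.zeros(c.shape[:2],bool); m[130:222,222:300]=1
z=W[...,2]; print("table z",np.nanmedian(z[180:200,205:225]))
hsv=cv2.cvtColor(c,cv2.COLOR_RGB2HSV)
b=m&(hsv[...,1]>70)&(hsv[...,0]<25)&(z<0.045)
b=cv2.morphologyEx(b.astype(np.uint8),cv2.MORPH_OPEN,np.ones((3,3)))
n,l,s,_=cv2.connectedComponentsWithStats(b); k=1+s[1:,4].argmax(); print(s[k])
ys,xs=np.where(l==k); 
# project pixel rays to z=.012
C=-R.T@t
def ray(u,v,h):
    d=R.T@np.array([(u-f["cx"])/f["fx"],(v-f["cy"])/f["fy"],1]); return C+d*(h-C[2])/d[2]
P=np.array([ray(u,v,.012)[:2] for u,v in zip(xs,ys)],np.float32)
r=cv2.minAreaRect(P*1000); print(r, cv2.boxPoints(r)); print("z board",np.nanmedian(z[l==k]))
q=c[135:185,232:262]; 
for h,px in(("blk",(246,163)),):print(c[px[1]-3:px[1]+3:2,px[0]],W[px[1],px[0]])
E
```

```text
cam [0.12591005 0.08006244 1.57786573] 492.0505925283533
table z 0.00460395510873518
[ 230  141   58   74 3498]
((497.25933837890625, -20.016006469726562), (184.77392578125, 239.5058135986328), 75.20018768310547) [[ 357.87973   -78.74797 ]
 [ 589.4398   -139.92795 ]
 [ 636.6389     38.715958]
 [ 405.07886    99.895935]]
z board 0.014017883861465609
[[100  83  65]
 [ 96  78  59]
 [ 95  78  60]] [0.54702245 0.01270914 0.03385872]
```

View pics/crop.png

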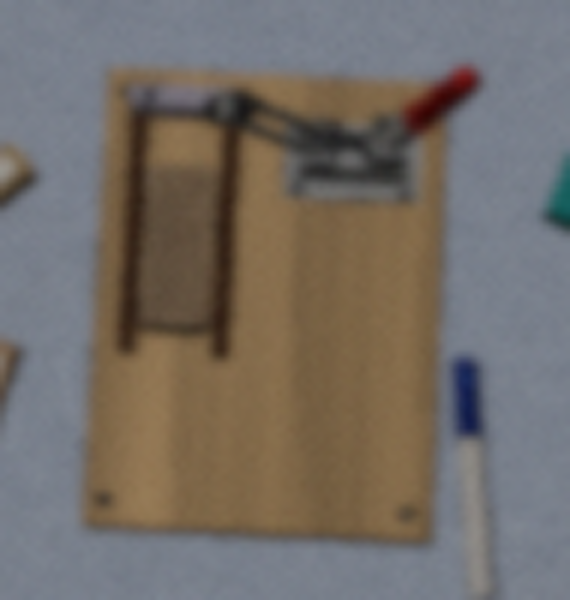

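The crop confirms it: the block's far end is at about crop (180,165), its near end at (175,330), between the brown strips. The stop is at (180,100) and the red handle at (440,100). I'll fit the jig pose from the board corners.

```bash
cat >> h.py <<'E'
from scipy.spatial.transform import Rotation as Ro
def rel(p,yaw,roll=0):
    """shift(cm)+rotvec from present measured pose to TCP p, tool x=-jigx, pitched by 'roll' deg about jig x"""
    o=readout.get_obs(); R0=Ro.from_euler('xyz',o["tool_rot"],degrees=True)
    T=Ro.from_euler('z',yaw,degrees=True)*Ro.from_euler('x',roll,degrees=True)*Ro.from_euler('xyz',[180,0,180],degrees=True)
    return np.round(R0.inv().apply(np.array(p)-o["position"])*100,2), np.round((R0.inv()*T).as_rotvec(),3)
def jig(p,J):  # p mm in jig; J=(x,y,yawdeg) mm
    a=np.radians(J[2]); c,s=np.cos(a),np.sin(a)
    return np.array([J[0]+c*p[0]-s*p[1],J[1]+s*p[0]+c*p[1],p[2]])/1000
def pix(f,X):
    q=np.array(X)@f["R"].T+f["t"]; return np.array([f["cx"]+f["fx"]*q[...,0]/q[...,2],f["cy"]+f["fy"]*q[...,1]/q[...,2]]).T
E
python3 - <<'E'
from h import *
from scipy.optimize import least_squares
f=dict(np.load("top.npz"))
# jig points (mm) and crop pixels
J=[(-130,90,12),(-130,-100,12),(130,90,12),(130,-100,12)]
px=np.array([(85,523),(433,542),(108,68),(452,82)])/6+[214.6,124.6]
# crop corners: resize centre convention
def res(p): return (pix(f,np.array([jig(q,p) for q in J]))-px).ravel()
s=least_squares(res,[497,-20,-15]); print(s.x,s.fun.round(2))
j=s.x
for n,q in dict(stop=(100,45,34),end=(80,-97,170),bfar=(60,45,34)).items(): print(n,(pix(f,jig(q,j))-[214.6,124.6])*6)
# block near end & far end
R,t=f["R"],f["t"];C=-R.T@t
for u,v in((175,328),(180,167)):
    d=R.T@np.array([(u/6+214.6-f["cx"])/f["fx"],(v/6+124.6-f["cy"])/f["fy"],1]);X=C+d*(.034-C[2])/d[2]
    a=np.radians(j[2]);e=X[:2]*1000-j[:2];print("jig",np.cos(a)*e[0]+np.sin(a)*e[1],-np.sin(a)*e[0]+np.cos(a)*e[1])
print("above",rel(jig((-85,45,130),j),j[2]), readout.get_obs()["position"])
E
```

```text
[506.59098151 -18.71341683 -14.79709287] [-0.48  0.49  0.4   0.12  0.25 -0.46 -0.17 -0.2 ]
stop [186.97967498 108.33588441]
end [465.02894588  76.11366951]
bfar [183.22265715 178.6428979 ]
jig -23.606178019967558 45.12967175258308
jig 66.49480481277352 47.08995524910891
above (array([-37.08, -29.05,  10.11]), array([-0.001, -0.   , -0.199])) [0.23134387 0.47087856 0.23080504]
```

Call:
step_arm(
  steps=[
    [[-1,-10,-8,0,0,0,-0.05],[-1,-20,-16,2,0,0,-0.1],[-1,-37.1,-29.05,10.1,0,0,-0.199],[-1,-37.1,-29.05,10.1,0,0,-0.199],[-1,-37.1,-29.05,10.1,0,0,-0.199],[-1,-37.1,-29.05,10.1,0,0,-0.199],[-1,-37.1,-29.05,10.1,0,0,-0.199],[-1,-37.1,-29.05,10.1,0,0,-0.199],[-1,-37.1,-29.05,10.1,0,0,-0.199],[-1,-37.1,-29.05,10.1,0,0,-0.199],[-1,-37.1,-29.05,10.1,0,0,-0.199],[-1,-37.1,-29.05,10.1,0,0,-0.199],[-1,-37.1,-29.05,10.1,0,0,-0.199],[-1,-37.1,-29.05,10.1,0,0,-0.199],[-1,-37.1,-29.05,10.1,0,0,-0.199],[-1,-37.1,-29.05,10.1,0,0,-0.199]],
  ],
)

```text
t: 1.43
position: [0.4359, 0.0477, 0.1305]
tool_rot: [180.0, -0.0, 165.3]
wrist_force: [0.1, -0.6, -0.3]
gripper_width: 0.003
grasp_force: 0.0
```

```bash
python3 - <<'E'
from h import *
f=grab_frame("wrist"); np.savez("wrist.npz",**f); im=f["color"].copy()
J=(506.6,-18.7,-14.8)
for q in((100,45,12),(100,45,34),(-24,45,34),(66,45,34),(80,-97,170),(80,-66.5,56),(-35,65.5,20),(-35,24.5,20)):
    p=pix(f,jig(q,J)); print(q,p.round(1)); cv2.circle(im,(int(p[0]),int(p[1])),3,(0,255,0),1)
save("wrist.png",im)
E
```

```text
(100, 45, 12) [254.3 356. ]
(100, 45, 34) [254.2 373.9]
(-24, 45, 34) [254.2 261.9]
(66, 45, 34) [254.2 345.9]
(80, -97, 170) [ -7.5 559.1]
(80, -66.5, 56) [129.8 377.5]
(-35, 65.5, 20) [277.  243.1]
(-35, 24.5, 20) [231.4 243.1]
```

View pics/wrist.png

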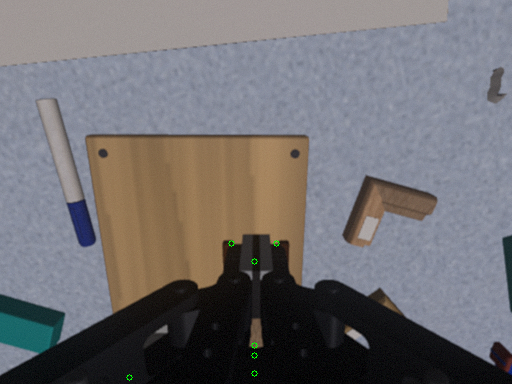

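The wrist view shows the near ends of the strips at about (225–290, 241) against a prediction of (231–277, 243). The pose is good to about 2 mm. Now I lower the tool and push the block.

Call:
step_arm(
  steps=[
    [[-1,0,0,4,0,0,0],[-1,0,0,8,0,0,0],[-1,0,0,10.6,0,0,0],[-1,-2,0,10.6,0,0,0],[-1,-4,0,10.6,0,0,0],[-1,-4.5,0,10.6,0,0,0],[-1,-5,0,10.6,0,0,0],[-1,-5.4,0,10.6,0,0,0],[-1,-5.8,0,10.6,0,0,0],[-1,-6.2,0,10.6,0,0,0],[-1,-6.6,0,10.6,0,0,0],[-1,-7,0,10.6,0,0,0],[-1,-7.3,0,10.6,0,0,0],[-1,-7.6,0,10.6,0,0,0],[-1,-7.8,0,10.6,0,0,0],[-1,-7.8,0,10.6,0,0,0]],
  ],
)

```text
t: 2.82
position: [0.5123, 0.0268, 0.0243]
tool_rot: [180.0, 0.0, 165.2]
wrist_force: [0.7, -0.1, -0.8]
gripper_width: -0.0
grasp_force: 0.0
```

```bash
python3 - <<'E'
from h import *
f=grab_frame("scene"); np.savez("sc2.npz",**f); J=(506.6,-18.7,-14.8)
p=pix(f,jig((60,45,30),J)); u,v=p.astype(int); print(p)
save("sc2.png",cv2.resize(f["color"][v-50:v+50,u-65:u+65],None,fx=6,fy=6,interpolation=cv2.INTER_CUBIC))
E
```

```text
[298.30204191 201.18352117]
```

View pics/sc2.png

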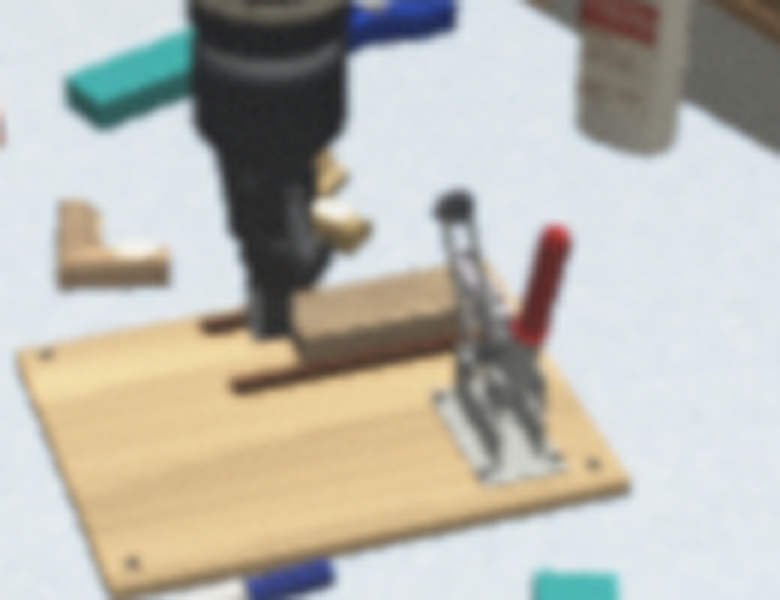

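The scene crop shows the fingers (265,320) behind the block's near end (295,330), and the far end is almost at the stop. The force is still about zero, so I creep forward.

Call:
step_arm(
  steps=[
    [[-1,-0.2,0,0,0,0,0],[-1,-0.4,0,0,0,0,0],[-1,-0.5,0,0,0,0,0],[-1,-0.5,0,0,0,0,0]],
  ],
)

```text
t: 3.2
position: [0.5169, 0.0256, 0.0243]
tool_rot: [180.0, 0.0, 165.2]
wrist_force: [0.4, -0.4, -0.3]
gripper_width: 0.002
grasp_force: 0.0
```

Call:
step_arm(
  steps=[
    [[-1,-0.15,0,0,0,0,0],[-1,-0.3,0,0,0,0,0],[-1,-0.3,0,0,0,0,0]],
  ],
)

```text
t: 3.45
position: [0.5177, 0.0254, 0.024]
tool_rot: [-180.0, -0.2, 165.2]
wrist_force: [-6.1, 1.7, 4.6]
gripper_width: -0.003
grasp_force: 3.2
```

The force has risen and the block is seated; the TCP is where the geometry says it should be. Now I back off and rise.

Call:
step_arm(
  steps=[
    [[-1,0,0,0,0,0,0],[-1,0,0,0,0,0,0],[-1,1,0,0,0,0,0],[-1,2.5,0,0,0,0,0],[-1,2.5,0,-4,0,0,0],[-1,2.5,0,-8,0,0,0],[-1,2.5,0,-12,0,0,0],[-1,2.5,0,-16,0,0,0],[-1,2.5,0,-20,0,0,0],[-1,2.5,0,-22,0,0,0],[-1,2.5,0,-22,0,0,0]],
  ],
)

```text
t: 4.37
position: [0.498, 0.0311, 0.2494]
tool_rot: [179.9, 0.5, 165.2]
wrist_force: [0.7, -0.1, -0.6]
gripper_width: -0.002
grasp_force: 0.0
```

```bash
python3 - <<'E'
from h import *
J=(506.6,-18.7,-14.8)
f=grab_frame("top"); np.savez("top2.npz",**f)
save("top2.png",cv2.resize(f["color"][125:225,215:310],None,fx=6,fy=6,interpolation=cv2.INTER_CUBIC))
for q in((80,-50,240),(80,-58,141)): print(q,rel(jig(q,J),J[2],-30))
E
```

```text
(80, -50, 240) (array([-10.2 ,  -9.58,   0.72]), array([ 0.524,  0.005, -0.001]))
(80, -58, 141) (array([-10.15, -10.38,  10.62]), array([ 0.524,  0.005, -0.001]))
```

View pics/top2.png

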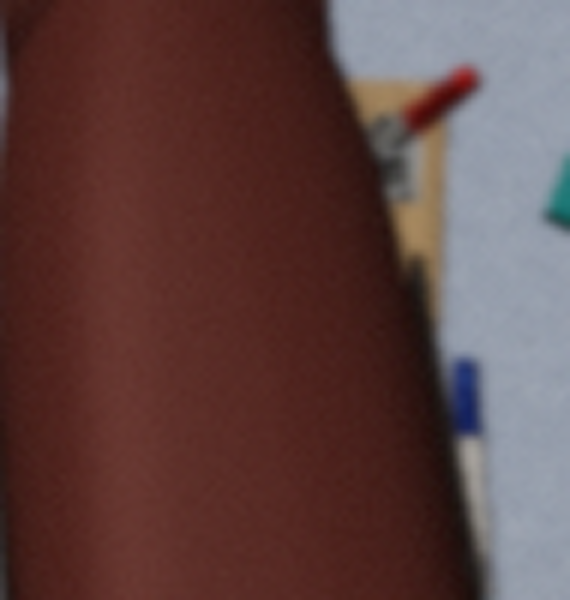

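In the top view the arm hides the block. The handle at (440,100) has not moved. I'll go above the handle with a 30° tilt and check the seating from the scene camera.

Call:
step_arm(
  steps=[
    [[-1,-3,-3,0,0.1,0,0],[-1,-6,-6,0.3,0.2,0,0],[-1,-10.2,-9.6,0.7,0.3,0,0],[-1,-10.2,-9.6,0.7,0.4,0,0],[-1,-10.2,-9.6,0.7,0.524,0.005,0],[-1,-10.2,-9.6,0.7,0.524,0.005,0],[-1,-10.2,-9.6,0.7,0.524,0.005,0],[-1,-10.2,-9.6,0.7,0.524,0.005,0]],
  ],
)

```text
t: 5.08
position: [0.5691, -0.0872, 0.2364]
tool_rot: [-150.1, -0.4, 165.2]
wrist_force: [-0.1, -0.2, -0.7]
gripper_width: -0.0
grasp_force: 0.0
```

```bash
python3 - <<'E'
from h import *
J=(506.6,-18.7,-14.8)
f=grab_frame("scene"); im=cv2.resize(f["color"][135:255,230:370],None,fx=5,fy=5,interpolation=cv2.INTER_CUBIC)
for q in((10,45,34),(100,45,34),(80,-97,170),(80,-66.5,56)):
    p=(pix(f,jig(q,J))-[229.6,134.6])*5; print(q,p); cv2.circle(im,(int(p[0]),int(p[1])),4,(0,255,0),1)
save("sc3.png",im)
print(rel(jig((80,-58,141),J),J[2],-30))
E
```

```text
(10, 45, 34) [265.66310035 342.89487024]
(100, 45, 34) [405.26793464 315.66289877]
(80, -97, 170) [478.49450707 268.97894923]
(80, -66.5, 56) [445.45033388 402.81397737]
(array([-0.23,  4.16,  8.71]), array([ 0.002, -0.005,  0.002]))
```

View pics/sc3.png

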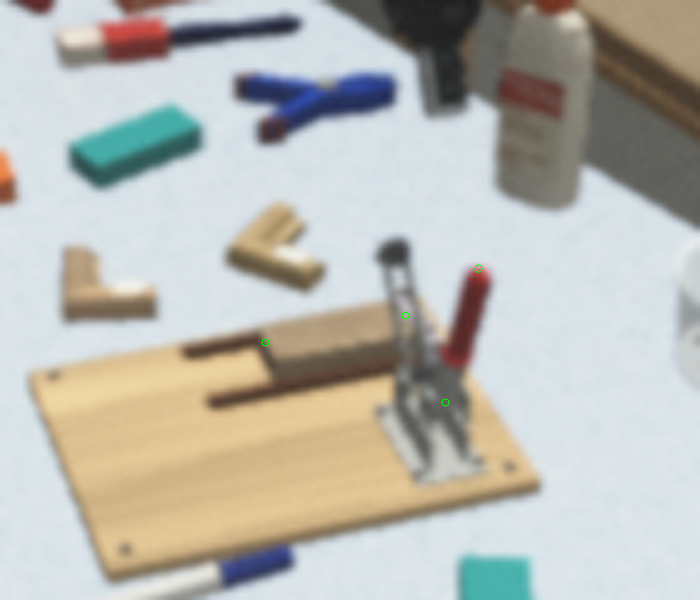

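The block's near end is at (265,345), exactly where a seated block is predicted. The handle end matches as well. Now I compute the push path.

```bash
python3 - <<'E'
from h import *
J=(506.6,-18.7,-14.8)
o=readout.get_obs(); R0=Ro.from_euler('xyz',o["tool_rot"],degrees=True)
e=np.array([.866,-.5])
for phi in [75,70,65,60,55,50,45,40,35,30,25,20,17,15,13]:
    a=np.radians(phi); h=np.array([-np.cos(a),np.sin(a)]); n=np.array([np.sin(a),np.cos(a)])
    T=np.array([-66.5,56])+85*h+8*n+14.5*e            # left corner touches
    g=min(14.5*(-e)@n,14.5*e@n)-14.5*(-e)@n           # other corner deeper?
    T=T-g*n
    print(phi,T.round(0),(R0.inv().apply(jig((80,*T),J)-o["position"])*100).round(2))
E
```

```text
75 [-68. 133.] [-0.24  3.68  9.92]
70 [-75. 131.] [-0.24  3.13 10.42]
65 [-83. 129.] [-0.24  2.62 10.96]
60 [-90. 126.] [-0.24  2.16 11.55]
55 [-96. 123.] [-0.25  1.76 12.17]
50 [-102.  119.] [-0.25  1.41 12.83]
45 [-108.  115.] [-0.25  1.12 13.52]
40 [-114.  110.] [-0.25  0.89 14.22]
35 [-119.  104.] [-0.26  0.72 14.95]
30 [-124.   98.] [-0.26  0.62 15.69]
25 [-127.   94.] [-0.26  0.56 16.18]
20 [-129.   90.] [-0.26  0.52 16.68]
17 [-131.   87.] [-0.27  0.5  16.98]
15 [-132.   86.] [-0.27  0.5  17.19]
13 [-133.   84.] [-0.27  0.5  17.4 ]
```

Call:
step_arm(
  steps=[
    [[-1,-0.2,3,3,0,0,0],[-1,-0.2,4.6,6.5,0,0,0],[-1,-0.2,4.6,9.2,0,0,0],[-1,-0.2,4.2,9.6,0,0,0],[-1,-0.2,3.7,9.9,0,0,0],[-1,-0.2,3.1,10.4,0,0,0],[-1,-0.2,2.6,11,0,0,0],[-1,-0.2,2.2,11.6,0,0,0],[-1,-0.2,1.8,12.2,0,0,0],[-1,-0.2,1.4,12.8,0,0,0],[-1,-0.2,1.1,13.5,0,0,0],[-1,-0.2,1.1,13.5,0,0,0]],
  ],
)

```text
t: 6.13
position: [0.5567, -0.1453, 0.1155]
tool_rot: [-150.0, -0.1, 165.1]
wrist_force: [3.0, 1.5, 8.2]
gripper_width: 0.001
grasp_force: 3.7
```

```bash
python3 - <<'E'
from h import *
f=grab_frame("scene"); save("sc4.png",cv2.resize(f["color"][135:255,230:370],None,fx=5,fy=5,interpolation=cv2.INTER_CUBIC))
E
```

```text
(no output)
```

View pics/sc4.png

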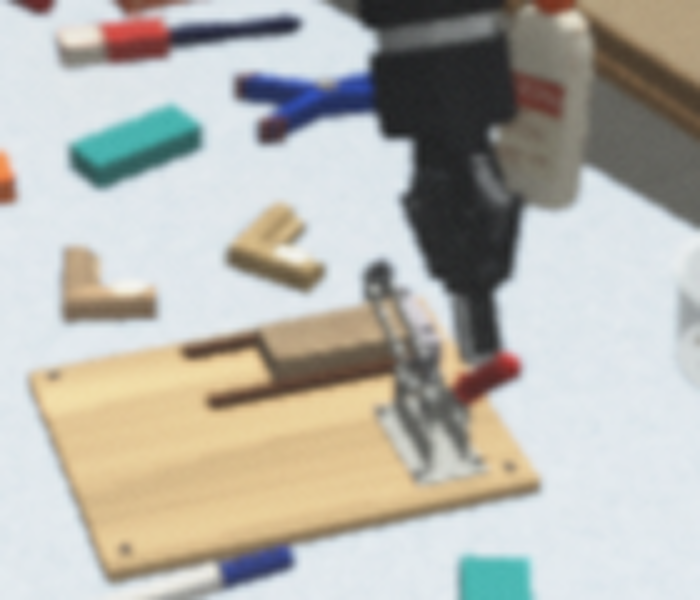

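The handle is swinging as planned: the fingers at (480,350) are on the red bar, whose end is at (515,362), and the force is about 9 N. I continue past the dead point.

Call:
step_arm(
  steps=[
    [[-1,0,-0.2,0.7,0,0,0],[-1,0,-0.4,1.4,0,0,0],[-1,0,-0.5,2.1,0,0,0],[-1,0,-0.55,2.6,0,0,0],[-1,0,-0.6,3.1,0,0,0],[-1,0,-0.6,3.5,0,0,0],[-1,0,-0.6,3.8,0,0,0],[-1,0,-0.6,3.8,0,0,0]],
  ],
)

```text
t: 6.85
position: [0.5488, -0.1676, 0.0842]
tool_rot: [-150.0, -0.4, 165.1]
wrist_force: [-0.2, -0.3, 0.3]
gripper_width: -0.003
grasp_force: 0.0
```

The force has dropped to zero, so the handle has snapped through. I retreat up along the tool axis and check.

Call:
step_arm(
  steps=[
    [[-1,0,0,-2,0,0,0],[-1,0,0,-5,0,0,0],[-1,0,0,-9,0,0,0],[-1,0,0,-13,0,0,0],[-1,0,0,-15,0,0,0],[-1,0,0,-15,0,0,0],[-1,0,0,-15,0,0,0]],
  ],
)

```text
t: 7.43
position: [0.5701, -0.0944, 0.2154]
tool_rot: [-150.0, -0.2, 165.2]
wrist_force: [-0.1, -0.2, -0.3]
gripper_width: -0.0
grasp_force: 0.0
```

```bash
python3 - <<'E'
from h import *
J=(506.6,-18.7,-14.8)
f=grab_frame("scene"); im=cv2.resize(f["color"][135:255,230:370],None,fx=5,fy=5,interpolation=cv2.INTER_CUBIC)
for q in((10,45,34),(80,-183,74.5)):
    p=(pix(f,jig(q,J))-[229.6,134.6])*5; cv2.circle(im,(int(p[0]),int(p[1])),4,(0,255,0),1)
save("sc5.png",im)
E
```

```text
(no output)
```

View pics/sc5.png

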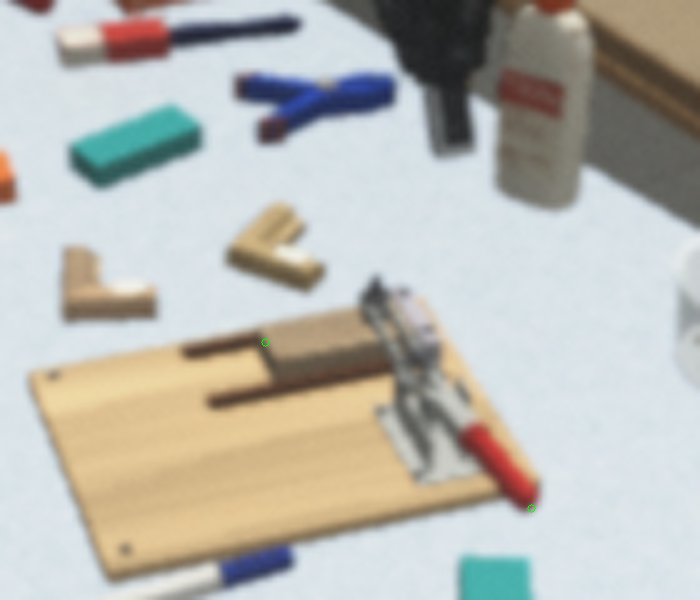

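The handle end at (528,500) matches the predicted lock position. The arm lies over the block, the block is seated and the robot is clear, so I hand the job in.

```bash
python3 -c "
from h import *
print(workorder.close_job())"
```

```text
the job is handed in; nothing more can be done
None
```

The block was pushed up against the stop, then the clamp was snapped into lock on it, and the job was handed in at about 7.5 s with the robot clear; the last camera view matched the seated and locked positions, but the pad force could not be measured and no verdict was returned.

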